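# Put the medicine trolley back in order

## Task

The two bottles, the vial and the carton on the medicine trolley each stand on another's rubber mat. Bring each one to the middle of its own mat (round bottle on the wide round mat, square bottle on the square mat, vial on the small round mat, carton on the oblong mat and lengthwise along it), parking things one at a time in the middle of the empty white tray to make room. Keep them upright, set them down rather than dropping them, never stand one on the bare trolley top, and leave the tray empty.

Things in the scene. Friction and masses are not known exactly. Their poses are not given: they have to be found in the camera images.
- round_bottle_center (a point): Amber glass bottle of round section with a black screw cap, standing upright: body 54 mm across and straight for the lowest 62 mm, cap 32 mm across, 88 mm tall in all. Belongs on the wide round mat. The point is its centre, 44 mm above its underside; z runs up its axis.
- square_bottle_center (a point): White plastic bottle of square section with a round grey cap, standing upright: body 48 x 48 mm and 66 mm high, cap 26 mm across, 82 mm tall in all. Belongs on the square mat. The point is its centre, 41 mm above its underside; z up, x and y square to its faces.
- vial_center (a point): Small clear glass vial with a paper label and an aluminium cap, standing upright: body 30 mm across and straight for the lowest 46 mm, cap 25 mm across, 60 mm tall. Belongs on the small round mat. The point is its centre, 30 mm above its underside; z up its axis.
- carton_center (a point): Closed white carton with a grey band, standing on its base: 85 mm long (its x), 40 mm wide (its y), 66 mm tall. Belongs on the oblong mat, its length along the mat's length. The point is its centre, 33 mm above its underside; z up.
- mat_wide_top (a point): Wide round black rubber mat, 120 mm across, 8 mm thick, fixed to the table; the place of the round bottle. The point is the centre of its top face.
- mat_square_top (a point): Square black rubber mat, 105 x 105 mm, 8 mm thick, fixed; the place of the square bottle. The point is the centre of its top face; x and y square to its edges.
- mat_small_top (a point): Small round black rubber mat, 80 mm across, 8 mm thick, fixed; the place of the vial. The point is the centre of its top face.
- mat_oblong_top (a point): Oblong black rubber mat, 136 mm long (its x) and 80 mm wide (its y), 8 mm thick, fixed; the place of the carton. The point is the centre of its top face.
- tray_top (a point): Shallow white enamelled tray, 160 mm (its x) by 130 mm (its y) outside, empty at the start, fixed: the spare place. Floor 8 mm above the table, rim 4 mm thick and 15 mm above the table. The point is the centre of its floor's upper face.
There are look-alikes about, which are no part of the job. What is shaped like the part that bears mat_small_top but blue or yellow is not meant. What is shaped like the part that bears round_bottle_center but yellow is not meant.

How it is judged:
By the outcome, as a careful person would: the job done as asked, in the order asked, and still so for the second after the job is handed in, with the robot touching nothing.
It also fails if it takes over 141 s, if anything falls off the work surface, if the arm or the gripper's body presses on something with over 40 N, if the wrist force passes 120 N, or if a joint passes its speed limit or range.

## Robot

A 7-joint arm with a two-finger parallel gripper is mounted at the origin on the work surface. World frame = base frame: x ahead of the robot, y to its left, z up, the work surface at z = 0. Lengths are in m, angles in degrees, forces in N, time in s.
With the tool pointing down it reaches from about 0.4 to 0.75 m from the base axis. Payload 19.5 kg.
Tool frame: the origin (TCP) lies on the mounting face of the last link; the fingertips stand 173 mm ahead of it and the grasp point (between the pads) lies 155 mm ahead of it; z points along the fingers, y is the direction in which the jaws open and shut (so a half turn about z gives the same grasp; the last joint's range is limited). The gripper opens to 85 mm and grips with 20 to 120 N. Pads are 22 mm wide; open, the fingers measure 114 mm over their backs; the gripper's body (76 mm by 85 mm) begins 54 mm behind the grasp point. The pads swing forward as they close: fully open they stand 13 mm farther back than shut.
Start: joints at [-66.79, 40.479, -1.581, 85.061, 1.261, 54.483, -4.326], TCP at [0.248, 0.519, 0.405] pointing down, gripper open.
Joint ranges: [-155.06, 155.06], [-18.47, 123.98], [-90, 86.84], [0, 140.48], [-83.41, 263.41], [0, 116], [-161.91, 161.91]. Speed limits (degrees/s): [108.29, 108.29, 147.25, 147.25, 172.46, 172.46, 172.46].

## Interface

Orientations are given as [roll, pitch, yaw] about the fixed x, y, z axes, in that order (R = Rz(yaw) Ry(pitch) Rx(roll)).
In Python, from workcell import arm gives the robot as it stands. The module is installed in compiled form; this text tells all that it offers. Calls block until the motion is done:
- arm.move_ptp(position, orientation): joint-space move of the TCP to a pose.
- arm.line_to(position, rotation=None, rate=0.15): straight line of the TCP; rotation=None keeps the orientation; rate is the mean speed in m/s.
- arm.movej(angles): joint-space move.
- arm.grip(opening): finger opening in m; the grip force is fixed at half the most; returns when the fingers have stopped.
- arm.hold(seconds).
- arm.solve_ik(position, orientation): joint angles nearest the present ones, or None.
- arm.camera(name): name is "scene" or "top" or "wrist"; returns (picture, depth): 420x560x3 uint8, red, green, blue; 420x560 float32, m along the optical axis (not along the pixel's ray), 0 where there is no reading.
- arm.camera_info(name): a dict with "fx", "fy", "cx", "cy" (pixels), "distortion" ([k1, k2, p1, p2, k3] as OpenCV has them; the pictures are not rectified), "R" (3x3) and "t" (3): a world point X has camera coordinates R X + t. Camera axes: x right, y down, z forward; pixel columns grow to the right and rows downward; lengths in m; the calibration is good to about 2 mm. A picture is of the moment at which its call begins: read the wrist's pose just before it. camera_info takes no time and is no camera call; for the wrist camera it gives the pose at the moment of the call.
A pose or a line that the arm cannot do raises arm.PlanningError and nothing moves.
- arm.finish_job(): hands the job in, once; it reports no verdict.
Readings, each from a call of its own:
- arm.current_time_s(): time.
- arm.current_qpos(): joint angles.
- arm.current_qd(): joint speeds.
- arm.current_joint_torque(): joint torques, N m.
- arm.current_tool_pos(): TCP position.
- arm.current_ee_rot(): TCP orientation.
- arm.current_wrist_force(): force on the tool from outside, world axes, zero at the start.
- arm.current_ft_torque(): the same for the moment, N m.
- arm.current_opening(): finger opening in m.
Only numpy, scipy, OpenCV 4.12 (cv2) and the standard library are available. Lean on these libraries where they do the work, as an engineer would, in place of code of your own. Each camera call takes 0.05 s, during which the arm holds its last target.

## Working session

There is one attempt and no reset: what is moved stays moved. The work goes in short steps, each a Python script; the robot and the scene stay as the last script left them, time stands still between calls to the robot, and variables do not carry over. Pictures are saved under pics/ and viewed, and the job is handed in when it is done.

```bash
mkdir -p pics
python3 - <<'E'
from workcell import arm
import cv2,numpy as np
print(arm.current_time_s(),arm.current_tool_pos(),arm.current_ee_rot(),arm.current_opening())
for n in ["scene","top","wrist"]:
    i=arm.camera_info(n); p,d=arm.camera(n)
    np.savez(f"pics/{n}0.npz",p=p,d=d,**{k:np.array(i[k]) for k in i})
    cv2.imwrite(f"pics/{n}0.png",p[:,:,::-1]); 
    print(n,i['fx'],i['cx'],i['cy'],i['distortion'],(-np.array(i['R']).T@np.array(i['t'])).round(3),np.array(i['R']).round(2).tolist(),(d>0).mean())
E
```

```text
0.0 [0.24840308 0.51849212 0.40421856] [-1.79935072e+02  1.42985222e-03  1.54398852e+02] 0.08523798115953302
scene 465.93947918254446 281.13910276040156 209.3134054521439 [-0.04991535  0.          0.          0.          0.        ] [1.2   0.393 0.674] [[-0.48, 0.88, 0.02], [0.55, 0.32, -0.77], [-0.68, -0.36, -0.64]] 0.9960034013605442
top 429.5559978510234 284.7720986432921 209.9395356812188 [-0.1246786  0.         0.         0.         0.       ] [0.377 0.025 0.912] [[0.12, -0.99, 0.01], [-0.97, -0.11, -0.22], [0.22, 0.02, -0.98]] 0.9959608843537415
wrist 337.91608006570016 282.0681393347082 210.61836553718877 [-0.02658495  0.          0.          0.          0.        ] [0.178 0.553 0.373] [[0.43, 0.9, -0.0], [0.86, -0.41, 0.31], [0.28, -0.13, -0.95]] 0.9958418367346938
```

View pics/scene0.png

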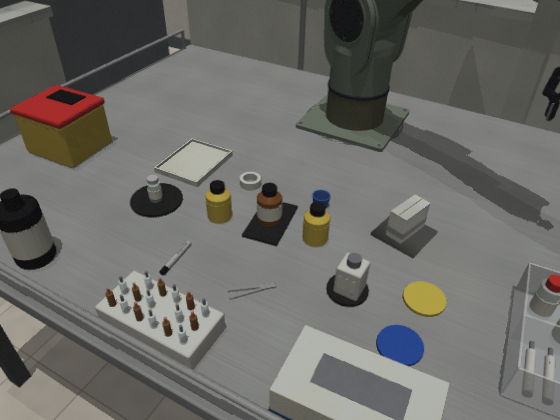

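View pics/top0.png

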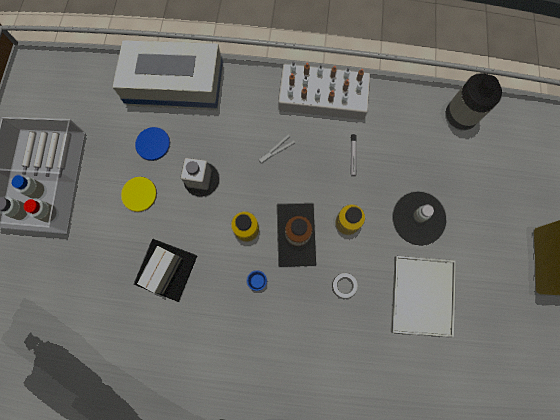

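View pics/wrist0.png

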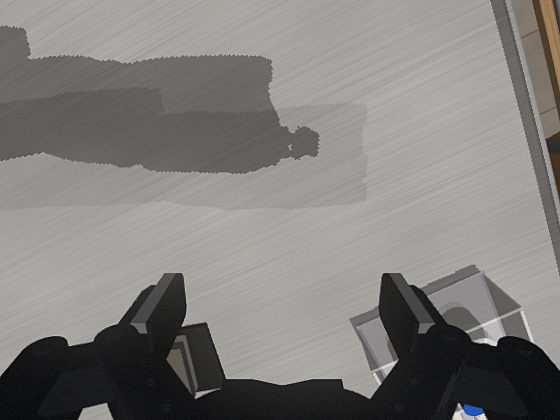

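Top view: the wide mat at (420,217) carries the vial. The square mat at (165,270) carries the carton. The small black mat at about (200,178) carries the square bottle. The oblong mat at (297,235) carries the amber bottle. The tray is at (425,297). Candidates for the small mat are black (200,178), blue (152,143) and yellow (139,194); black fits. Candidates for the round bottle are amber (298,230), yellow (245,225) and yellow (350,219); amber fits. I'll confirm both in a crop and measure.

```bash
cat > geo.py <<'E'
import numpy as np,cv2
class View:
    def __init__(s,f):
        z=np.load(f); s.p=z['p'];s.d=z['d'];s.R=z['R'];s.t=z['t'].ravel()
        s.K=np.array([[z['fx'],0,z['cx']],[0,z['fy'],z['cy']],[0,0,1.]]);s.D=z['distortion'].ravel()
        s.C=-s.R.T@s.t
    def rays(s,uv):
        n=cv2.undistortPoints(np.asarray(uv,float).reshape(-1,1,2),s.K,s.D)[:,0]
        return np.c_[n,np.ones(len(n))]@s.R      # world dirs with unit depth
    def onplane(s,uv,z):
        r=s.rays(uv); k=(z-s.C[2])/r[:,2]; return s.C+r*k[:,None]
    def cloud(s):
        h,w=s.d.shape; vv,uu=np.mgrid[:h,:w]
        r=s.rays(np.c_[uu.ravel(),vv.ravel()])
        P=s.C+r*s.d.ravel()[:,None]; P[s.d.ravel()==0]=np.nan
        return P.reshape(h,w,3)
    def px(s,X):
        rv=cv2.Rodrigues(s.R)[0]; return cv2.projectPoints(np.asarray(X,float).reshape(-1,1,3),rv,s.t,s.K,s.D)[0][:,0]
E
python3 - <<'E'
from geo import *
v=View('pics/top0.npz');P=v.cloud()
c=cv2.resize(v.p[125:345,115:475],None,fx=2.2,fy=2.2,interpolation=cv2.INTER_CUBIC)
cv2.imwrite('pics/crop0.png',c[:,:,::-1]);print(c.shape)
for n,(a,b) in dict(table=(340,180),tray=(425,300),wide=(405,230),carton=(152,265),sq=(195,163),amber=(298,226),vial=(427,210),obl=(297,255),matsq=(160,285)).items(): print(n,P[b,a].round(4),np.nanstd(P[b-2:b+3,a-2:a+3,2]).round(4))
E
```

```text
(484, 792, 3)
table [ 0.6605 -0.07   -0.0014] 0.002
tray [ 0.4182 -0.2726  0.0049] 0.0013
wide [ 0.563  -0.2197  0.0065] 0.0017
carton [0.4214 0.2898 0.0719] 0.0013
sq [0.6339 0.2336 0.0898] 0.007
amber [0.5286 0.0129 0.0956] 0.0012
vial [ 0.5974 -0.247   0.0665] 0.0016
obl [0.4829 0.0068 0.0065] 0.0017
matsq [0.3849 0.2721 0.0553] 0.0106
```

View pics/crop0.png

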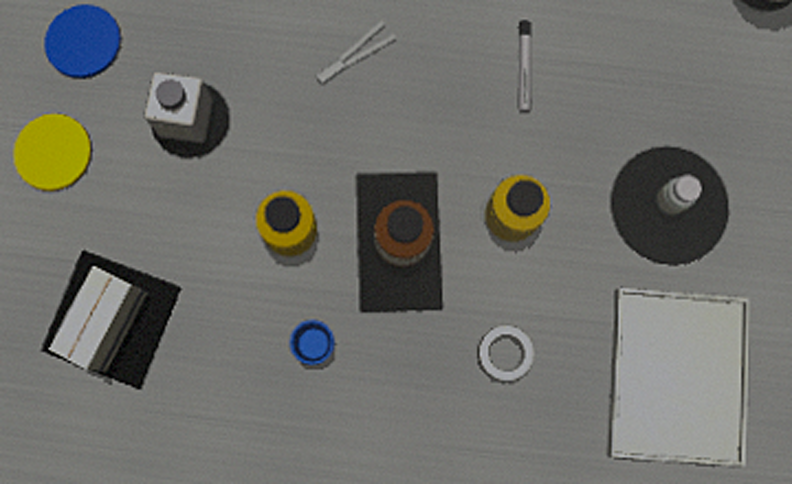

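```bash
cat > meas.py <<'E'
from geo import *
import sys
def run(f,seeds):
    v=View(f);P=v.cloud(); hsv=cv2.cvtColor(v.p,cv2.COLOR_RGB2HSV)
    dark=((v.p.max(2)<52)&(hsv[...,1]<90)&(np.abs(P[...,2]-0.006)<0.014)).astype(np.uint8)
    vis=v.p.copy()
    for n,(uv,kind) in seeds.items():
        nl,lab,st,_=cv2.connectedComponentsWithStats(dark)
        # biggest component whose centroid is close to seed
        best=max(range(1,nl),key=lambda i:(np.hypot(*( _[i]-uv))<25)*st[i,4])
        m=(lab==best).astype(np.uint8)
        cs=cv2.findContours(m,cv2.RETR_EXTERNAL,cv2.CHAIN_APPROX_NONE)[0]
        c=max(cs,key=cv2.contourArea); cv2.drawContours(vis,[c],-1,(255,0,255),1)
        W=(v.onplane(c[:,0],0.008)[:,:2]*1000).astype(np.float32)
        if kind=='c':
            (x,y),r=cv2.minEnclosingCircle(W); 
            print(n,'circle',round(x,1),round(y,1),'r',round(r,1))
        else:
            print(n,'rect',[np.round(q,1).tolist() for q in cv2.minAreaRect(W)])
    return v,P,vis
if __name__=='__main__':
    v,P,vis=run('pics/top0.npz',dict(wide=((420,217),'c'),small=((205,180),'c'),obl=((297,235),'r'),sqm=((172,272),'r')))
    w=((v.p.min(2)>130)).astype(np.uint8)
    cs=cv2.findContours(w,cv2.RETR_EXTERNAL,cv2.CHAIN_APPROX_NONE)[0]
    for c in cs:
        if cv2.contourArea(c)<60: continue
        m=np.zeros(w.shape,np.uint8);cv2.drawContours(m,[c],-1,1,-1);z=np.nanmedian(P[...,2][m>0])
        W=(v.onplane(c[:,0],z)[:,:2]*1000).astype(np.float32)
        print(c[:,0].mean(0).round(),'z',z.round(4),[np.round(q,1).tolist() for q in cv2.minAreaRect(W)])
        cv2.drawContours(vis,[c],-1,(0,255,0),1)
    cv2.imwrite('pics/vis0.png',cv2.resize(vis[125:345,115:475],None,fx=2.2,fy=2.2,interpolation=0)[:,:,::-1])
E
python3 meas.py
```

```text
wide circle 593.2 -249.2 r 59.7
small circle 624.4 234.7 r 39.4
obl rect [[526.5, 13.7], [134.6, 78.3], 8.3]
sqm rect [[418.8, 280.5], [106.2, 104.6], 76.9]
[345. 285.] z 0.0166 [[430.9, -98.3], [49.5, 49.6], 32.2]
[424. 296.] z 0.0069 [[427.4, -270.8], [161.6, 130.6], 1.2]
[155. 269.] z 0.0725 [[415.0, 281.6], [39.0, 83.9], 70.8]
[428. 210.] z 0.0669 [[597.6, -248.8], [21.0, 21.4], 6.6]
[ 23. 209.] z 0.0035 [[525.6, 626.8], [104.9, 124.1], 1.5]
[ 50. 195.] z 0.0029 [[542.1, 581.5], [94.1, 47.2], 14.8]
[193. 169.] z 0.0733 [[625.6, 239.5], [45.2, 44.5], 88.9]
[ 53. 154.] z 0.0053 [[651.6, 595.6], [102.0, 51.9], 1.4]
[ 35. 154.] z 0.0191 [[644.1, 627.7], [25.4, 98.2], 88.8]
[ 22. 151.] z 0.0035 [[647.1, 675.8], [100.2, 36.2], 2.0]
[517.  83.] z -0.7505 [[1446.1, -911.5], [225.3, 53.4], 89.8]
[454.  73.] z -0.751 [[1446.3, -625.9], [51.4, 176.4], 0.5]
[550.  73.] z -0.7504 [[1532.0, -1083.9], [100.2, 57.7], 87.9]
[325.  85.] z 0.0442 [[860.3, -12.9], [98.2, 197.2], 0.3]
[408.  67.] z -0.7508 [[1445.7, -404.1], [240.3, 53.4], 89.5]
[513.  66.] z -0.7502 [[1532.7, -903.0], [60.0, 242.4],
[... 203 characters left out ...]
.7506 [[1533.4, -404.0], [59.8, 238.5], 0.2]
[353.  44.] z -0.7507 [[1533.5, -156.3], [58.5, 240.6], 0.4]
[182.  58.] z 0.0885 [[854.0, 306.1], [131.0, 367.3], 0.4]
[81. 37.] z -0.7512 [[1444.5, 1091.5], [241.6, 52.5], 89.7]
[34. 35.] z -0.7514 [[1444.0, 1342.8], [52.7, 240.4], 0.1]
[297.  38.] z -0.7507 [[1532.6, 94.6], [59.6, 240.4], 0.2]
[242.  32.] z -0.7506 [[1532.8, 343.8], [59.1, 240.0], 0.7]
[188.  28.] z -0.7506 [[1532.2, 593.3], [241.5, 60.3], 89.9]
[135.  24.] z -0.7511 [[1531.7, 842.0], [59.2, 239.6], 0.2]
[85. 22.] z -0.751 [[1531.9, 1092.7], [241.3, 60.0], 89.9]
[38. 20.] z -0.7515 [[1531.2, 1341.8], [238.4, 59.1], 89.7]
[ 8. 19.] z -0.7518 [[1529.9, 1520.2], [58.4, 96.4], 0.0]
```

View pics/vis0.png

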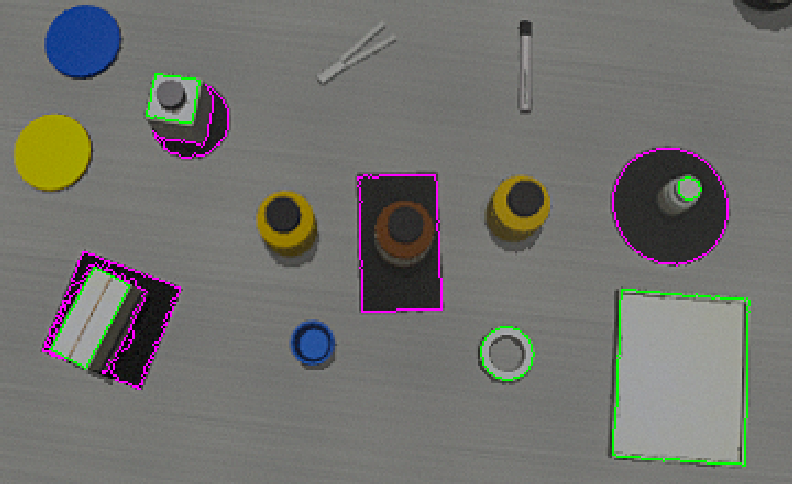

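The overlays fit the four mats, tray, carton, square bottle and vial. The black mat is under the square bottle, and the amber bottle stands between two yellow look-alikes. Next I'll cross-check with the scene view and refine yaws.

```bash
cat > meas2.py <<'E'
from meas import *
def quad(W,ids=None):
    # fit 4 lines to hull sides of minAreaRect, return yaw estimates + centre
    (cx,cy),(w,h),a=cv2.minAreaRect(W); out=[]
    box=cv2.boxPoints(((cx,cy),(w,h),a))
    for i in range(4):
        p,q=box[i],box[(i+1)%4]; L=np.linalg.norm(q-p); t=(q-p)/L; n=np.array([-t[1],t[0]])
        s=(W-p)@t; d=(W-p)@n; k=(abs(d)<4)&(s>.1*L)&(s<.9*L)
        if k.sum()<8: continue
        vx,vy,_,_=cv2.fitLine(W[k],cv2.DIST_HUBER,0,.01,.01).ravel()
        out.append((round(float(L)),int(k.sum()),round(float(np.degrees(np.arctan2(vy,vx)))%180,1)))
    return out
if __name__=='__main__':
  for f,mats in (('top',dict(obl=(297,235),sqm=(172,272),wide=(420,217),small=(205,180))),('scene',dict(obl=(271,220),sqm=(405,232),wide=(156,200),small=(348,290)))):
    v=View(f'pics/{f}0.npz');P=v.cloud();hsv=cv2.cvtColor(v.p,cv2.COLOR_RGB2HSV)
    dark=((v.p.max(2)<52)&(hsv[...,1]<110)&(np.abs(P[...,2]-0.006)<0.014)).astype(np.uint8)
    nl,lab,st,ce=cv2.connectedComponentsWithStats(dark)
    for n,uv in mats.items():
        b=max(range(1,nl),key=lambda i:(np.hypot(*(ce[i]-uv))<25)*st[i,4])
        c=max(cv2.findContours((lab==b).astype(np.uint8),0,1)[0],key=cv2.contourArea)
        W=(v.onplane(c[:,0],0.008)[:,:2]*1000).astype(np.float32)
        if n in('obl','sqm'):
            print(f,n,[np.round(q,1).tolist() for q in cv2.minAreaRect(W)],quad(W))
        else: print(f,n,np.round(cv2.minEnclosingCircle(W)[0],1),cv2.minEnclosingCircle(W)[1])
    # things: points by cloud height
    for n,(x,y),zt,zc in (('amber cap',(526,13),.096,(.085,.105)),('sq body top',(626,239),.074,(.066,.079)),('sq cap',(626,239),.090,(.083,.1)),('vial cap',(597,-248),.068,(.06,.075)),('carton top',(415,281),.074,(.064,.08)),('tray rim',(427,-268),.015,(.002,.022))):
        r={'carton top':60,'tray rim':115}.get(n,45)
        m=((np.hypot(P[...,0]*1000-x,P[...,1]*1000-y)<r)&(P[...,2]>zc[0])&(P[...,2]<zc[1])).astype(np.uint8)
        if n=='tray rim': m&=(v.p.min(2)>110)
        if n[:2]=='sq' or n[:2]=='am': m=cv2.morphologyEx(m,cv2.MORPH_OPEN,np.ones((3,3),np.uint8))
        cs=cv2.findContours(m,0,1)[0]
        if not cs: print(n,'none');continue
        c=max(cs,key=cv2.contourArea); W=(v.onplane(c[:,0],zt)[:,:2]*1000).astype(np.float32)
        print(f,n,[np.round(q,1).tolist() for q in cv2.minAreaRect(W)],np.round(cv2.minEnclosingCircle(W)[0],1),quad(W) if n[0] in 'sct' else '')
E
python3 meas2.py
```

```text
top obl [[526.5, 13.7], [134.6, 78.3], 8.3] [(78, 30, 99.3), (135, 49, 8.6), (78, 29, 96.7), (135, 50, 8.3)]
top sqm [[418.8, 280.5], [106.2, 104.6], 76.9] [(105, 37, 166.0), (106, 36, 77.1), (105, 41, 166.9), (106, 26, 77.3)]
top wide [ 593.2 -249.2] 59.7239875793457
top small [624.4 234.7] 39.38227462768555
top amber cap [[528.7, 11.9], [31.4, 29.0], 6.4] [528.4  12.1] 
top sq body top [[623.7, 238.2], [48.8, 48.6], 88.1] [623.7 238.4] [(49, 18, 178.9), (49, 17, 87.8), (49, 18, 178.8), (49, 18, 85.7)]
top sq cap [[624.8, 238.3], [25.8, 24.5], 9.4] [624.8 238.2] [(24, 8, 112.3), (24, 8, 96.2), (26, 9, 9.9)]
top vial cap [[596.0, -246.6], [23.4, 25.3], 2.6] [ 596.  -246.6] 
top carton top [[414.9, 279.8], [42.9, 84.6], 70.7] [415.3 280.9] [(85, 31, 159.8), (43, 15, 68.6), (85, 31, 160.9), (43, 15, 70.5)]
top tray rim [[428.5, -267.8], [163.9, 129.7], 1.2] [ 427.4 -267.7] [(130, 49, 91.1), (164, 62, 1.7), (130, 8, 89.8), (164, 63, 1.0)]
scene obl [[531.1, 18.1], [137.8, 78.8], 8.3] [(79, 12, 100.1), (138, 21, 8.2), (79, 28, 98.1), (138, 31, 8.3)]
scene sqm [[467.5, 273.5], [100.8, 19.7], 73.9] [(101, 23, 76.2)]
scene wide [ 598.2 -246.1] 61.731285095214844
scene small [631.5 238.2] 39.8529167175293
scene amber cap [[535.0, 17.9], [40.8, 30.9], 30.0] [534.7  17.8] 
scene sq body top [[632.4, 243.1], [47.0, 52.0], 88.5] [632.2 243.5] [(52, 16, 177.3), (47, 19, 85.8), (52, 16, 177.0)]
scene sq cap [[630.4, 242.2], [30.2, 21.1], 22.2] [630.1 243. ] [(21, 9, 121.2), (30, 11, 17.9), (21, 8, 117.7), (30, 10, 17.4)]
scene vial cap [[601.4, -241.6], [34.7, 21.7], 41.1] [ 602.4 -242.9] 
scene carton top [[422.9, 284.9], [45.5, 96.1], 70.5] [422.6 286.5] [(96, 23, 160.2), (46, 14, 73.4), (96, 24, 160.3), (46, 15, 70.7)]
scene tray rim [[425.0, -266.8], [163.0, 132.4], 1.2] [ 426.2 -266.2] [(132, 10, 91.6), (163, 17, 1.1), (132, 36, 91.1), (163, 29, 1.3)]
```

```bash
cat > rob.py <<'E'
from workcell import arm
import numpy as np,cv2
def snap(name,tag):
    i=arm.camera_info(name); p,d=arm.camera(name)
    np.savez(f"pics/{tag}.npz",p=p,d=d,**{k:np.array(i[k]) for k in i}); cv2.imwrite(f"pics/{tag}.png",p[:,:,::-1])
def best_yaw(x,y,z,cands):
    o=[]
    for c in cands:
        q=arm.solve_ik([x,y,z],[180,0,c])
        if q is not None: o.append((c,np.round(q,0).tolist()))
    return o
E
python3 - <<'E'
from rob import *
for x,y in((.593,-.247),(.527,.014),(.418,.281),(.625,.237),(.427,-.268),(.49,-.24),(.55,-.15)):
    for z in (.40,.21):
        print((x,y,z),best_yaw(x,y,z,[0,45,90,135,180,225,270,315]))
E
```

```text
(0.593, -0.247, 0.4) [(0, [5.0, 52.0, 37.0, 70.0, -31.0, 68.0, -47.0]), (45, [10.0, 49.0, 23.0, 70.0, -19.0, 65.0, -11.0]), (90, [16.0, 48.0, 9.0, 70.0, -8.0, 63.0, 26.0]), (135, [22.0, 47.0, -4.0, 69.0, 3.0, 63.0, 62.0]), (180, [27.0, 48.0, -18.0, 69.0, 14.0, 65.0, 99.0]), (225, [32.0, 49.0, -30.0, 69.0, 24.0, 68.0, 137.0]), (270, [-3.0, 64.0, 74.0, 70.0, -60.0, 85.0, -118.0]), (315, [-1.0, 59.0, 62.0, 70.0, -51.0, 78.0, -78.0])]
(0.593, -0.247, 0.21) [(0, [9.0, 63.0, 24.0, 79.0, -32.0, 44.0, -45.0]), (45, [15.0, 61.0, 11.0, 79.0, -15.0, 41.0, -13.0]), (90, [21.0, 61.0, -2.0, 79.0, 3.0, 40.0, 18.0]), (135, [27.0, 61.0, -15.0, 79.0, 20.0, 43.0, 49.0]), (180, [32.0, 63.0, -29.0, 79.0, 35.0, 47.0, 83.0]), (225, [37.0, 65.0, -40.0, 78.0, 47.0, 54.0, 120.0]), (270, [40.0, 68.0, -49.0, 78.0, 54.0, 59.0, 160.0]), (315, [1.0, 70.0, 49.0, 80.0, -58.0, 57.0, -72.0])]
(0.527, 0.014, 0.4) [(0, [-24.0, 41.0, 36.0, 96.0, -30.0, 53.0, -66.0]), (45, [-17.0, 39.0, 23.0, 96.0, -19.0, 49.0, -31.0]), (90, [-11.0, 37.0, 11.0, 96.0, -9.0, 48.0, 4.0]), (135, [-4.0, 37.0, -2.0, 95.0, 2.0, 48.0, 38.0]), (18
[... 4363 characters left out ...]
, (135, [14.0, 40.0, -4.0, 86.0, 3.0, 53.0, 54.0]), (180, [21.0, 41.0, -17.0, 86.0, 13.0, 55.0, 90.0]), (225, [27.0, 42.0, -30.0, 86.0, 23.0, 58.0, 126.0]), (270, [-16.0, 59.0, 74.0, 87.0, -58.0, 78.0, -116.0]), (315, [-14.0, 53.0, 62.0, 87.0, -49.0, 69.0, -79.0])]
(0.55, -0.15, 0.21) [(0, [1.0, 59.0, 22.0, 96.0, -36.0, 32.0, -45.0]), (45, [7.0, 57.0, 10.0, 96.0, -18.0, 29.0, -16.0]), (90, [12.0, 56.0, 0.0, 96.0, -0.0, 28.0, 12.0]), (135, [17.0, 56.0, -11.0, 96.0, 18.0, 30.0, 41.0]), (180, [24.0, 58.0, -23.0, 95.0, 36.0, 35.0, 70.0]), (225, [31.0, 61.0, -39.0, 95.0, 52.0, 44.0, 101.0]), (270, [33.0, 62.0, -43.0, 95.0, 56.0, 47.0, 144.0]), (315, [-10.0, 67.0, 49.0, 97.0, -65.0, 50.0, -66.0])]
```

Run:
```python
from rob import *
arm.move_ptp([.50,.20,.42],[180,0,90]); arm.hold(.2); snap('wrist','wA'); print(arm.current_time_s())
arm.move_ptp([.50,-.28,.40],[180,0,90]); arm.hold(.2); snap('wrist','wB'); print(arm.current_time_s(),arm.current_tool_pos(),arm.current_ee_rot())
```

```text
1.9
3.9 [ 0.50023912 -0.27954714  0.40000749] [ 1.79997049e+02 -3.69574970e-03  9.00447707e+01]
```

View pics/wA.png

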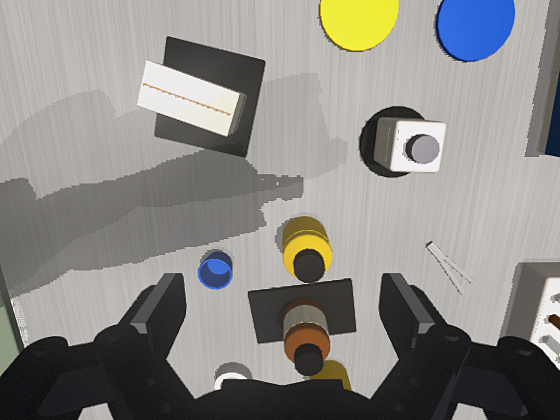

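View pics/wB.png

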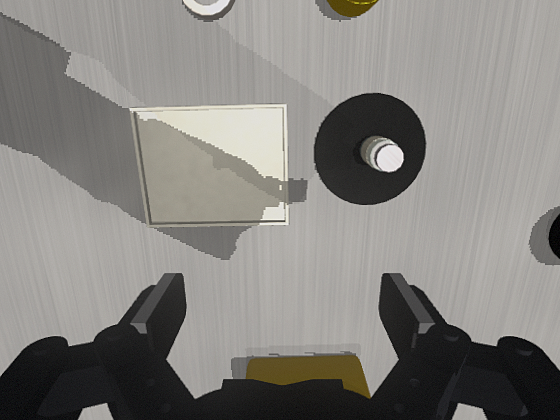

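wA shows the square mat and carton at (205,97), the small black mat with the square bottle at (405,143), and the oblong mat with the amber bottle at (303,325). wB shows the tray at (215,165) and the wide mat with the vial at (370,150).

```bash
cat > meas3.py <<'E'
from meas2 import *
def mats(f,m,thr=70):
    v=View(f);P=v.cloud();hsv=cv2.cvtColor(v.p,cv2.COLOR_RGB2HSV)
    dark=((v.p.max(2)<thr)&(hsv[...,1]<110)&(np.abs(P[...,2]-0.006)<0.014)).astype(np.uint8)
    dark=cv2.morphologyEx(dark,cv2.MORPH_OPEN,np.ones((2,2),np.uint8))
    nl,lab,st,ce=cv2.connectedComponentsWithStats(dark)
    for n,uv in m.items():
        b=max(range(1,nl),key=lambda i:(np.hypot(*(ce[i]-uv))<35)*st[i,4])
        c=max(cv2.findContours((lab==b).astype(np.uint8),0,1)[0],key=cv2.contourArea)
        W=(v.onplane(c[:,0],0.008)[:,:2]*1000).astype(np.float32)
        if n in('obl','sqm'): print(f,n,[np.round(q,1).tolist() for q in cv2.minAreaRect(W)],quad(W))
        else: print(f,n,np.round(cv2.minEnclosingCircle(W)[0],1),round(cv2.minEnclosingCircle(W)[1],1))
    return v,P
T={'amber cap':((529,13),.096,(.085,.105)),'sq body top':((626,239),.074,(.066,.079)),'sq cap':((626,239),.090,(.083,.1)),'vial cap':((597,-246),.068,(.06,.075)),'carton top':((415,281),.074,(.064,.08)),'tray rim':((427,-268),.015,(.002,.022))}
def things(f,names,at={},dz=0):
    v=View(f);P=v.cloud()
    for n in names:
        (x,y),zt,zc=T[n]; x,y=at.get(n,(x,y)); r={'carton top':60,'tray rim':115}.get(n,45)
        m=((np.hypot(P[...,0]*1000-x,P[...,1]*1000-y)<r)&(P[...,2]>zc[0]+dz)&(P[...,2]<zc[1]+dz)).astype(np.uint8)
        if n=='tray rim': m&=(v.p.min(2)>85)&(np.ptp(v.p.astype(int),axis=2)>11)
        m=cv2.morphologyEx(m,cv2.MORPH_OPEN,np.ones((3,3),np.uint8))
        c=max(cv2.findContours(m,0,1)[0],key=cv2.contourArea); W=(v.onplane(c[:,0],zt+dz)[:,:2]*1000).astype(np.float32)
        print(f,n,[np.round(q,1).tolist() for q in cv2.minAreaRect(W)],np.round(cv2.minEnclosingCircle(W)[0],1),round(cv2.minEnclosingCircle(W)[1],1),'zmed',np.nanmedian(P[...,2][m>0]).round(4),quad(W) if n[0] in 'sct' and 'cap' not in n else '')
if __name__=='__main__':
    for th in (60,85):
        mats('pics/wA.npz',dict(sqm=(210,100),small=(390,145),obl=(303,315)),th)
        mats('pics/wB.npz',dict(wide=(370,150)),th)
    things('pics/wA.npz',['amber cap','sq body top','sq cap','carton top'])
    things('pics/wB.npz',['vial cap','tray rim'])
E
python3 meas3.py
```

```text
pics/wA.npz sqm [[401.4, 333.7], [11.0, 41.2], 76.6] [(41, 15, 176.5), (41, 53, 163.8), (11, 12, 76.7)]
pics/wA.npz small [626.  236.2] 39.4
pics/wA.npz obl [[528.8, 16.4], [133.3, 81.4], 8.3] [(133, 34, 8.6), (81, 42, 98.2), (133, 86, 8.3)]
pics/wB.npz wide [ 594.6 -251.4] 59.6
pics/wA.npz sqm [[421.0, 281.3], [104.2, 103.9], 76.9] [(104, 50, 165.9), (104, 78, 76.7), (104, 81, 166.9), (104, 20, 79.9)]
pics/wA.npz small [625.9 236.3] 39.6
pics/wA.npz obl [[528.6, 16.3], [134.4, 82.3], 8.3] [(82, 42, 98.4), (134, 39, 8.2), (82, 43, 98.8), (134, 83, 8.3)]
pics/wB.npz wide [ 594.7 -250.9] 60.0
pics/wA.npz amber cap [[528.7, 16.2], [29.1, 37.3], 0.8] [528.2  16.3] 19.4 zmed 0.0952 
pics/wA.npz sq body top [[624.3, 240.8], [46.9, 48.9], 88.5] [624.7 240.7] 31.7 zmed 0.0732 [(49, 41, 179.1), (47, 43, 89.4), (49, 43, 178.0), (47, 40, 88.6)]
pics/wA.npz sq cap [[625.1, 240.5], [26.5, 25.0], 8.0] [625.2 240.8] 13.9 zmed 0.0893 
pics/wA.npz carton top [[416.4, 282.3], [40.6, 85.7], 70.6] [416.7 283.1] 46.1 zmed 0.0735 [(86, 76, 161.6), (41, 35, 70.9), (86, 77, 160.3), (41, 37, 71.2)]
pics/wB.npz vial cap [[595.7, -247.5], [26.3, 24.2], 0.3] [ 595.7 -247.2] 13.2 zmed 0.0673 
pics/wB.npz tray rim [[429.8, -264.9], [153.0, 123.7], 1.1] [ 429.1 -266.9] 94.7 zmed 0.0075 [(124, 92, 91.3), (153, 103, 1.1), (124, 103, 91.7), (153, 125, 1.4)]
```

Top and wrist views agree within about 2–3 mm. The scene view is offset 4–7 mm at its grazing angle, so I'm averaging top and wrist. First move: park the vial in the tray.

```bash
cat >> rob.py <<'E'
mats=dict(wide=(.5943,-.2503),small=(.6255,.2358),obl=(.5278,.0150),sqm=(.4200,.2810),tray=(.4275,-.2678))
UP=.33
def travel(x,y,z,yaw):
    arm.move_ptp([x,y,z],[180,0,yaw])
def pick(x,y,yaw,h,pre=.085):
    z=.008+h+.155
    travel(x,y,UP,yaw)
    if abs(arm.current_opening()-pre)>.004: arm.grip(pre)
    arm.line_to([x,y,z],rate=.12)
    arm.hold(.1); o=arm.grip(0.0); arm.hold(.2)
    print('grip',round(arm.current_opening(),4),'pos',np.round(arm.current_tool_pos(),4),'F',np.round(arm.current_wrist_force(),1))
    arm.line_to([x,y,z+.02],rate=.05)
    arm.line_to([x,y,UP],rate=.15)
    print('lifted',round(arm.current_opening(),4),'F',np.round(arm.current_wrist_force(),1),'t',arm.current_time_s())
def place(x,y,yaw,h,rel):
    z=.008+h+.155
    travel(x,y,UP,yaw); 
    arm.line_to([x,y,z+.015],rate=.12); arm.line_to([x,y,z+.003],rate=.03); arm.hold(.3)
    f0=arm.current_wrist_force()[2]; k=.003
    while k>-.003:
        k-=.0007; arm.line_to([x,y,z+k],rate=.02); arm.hold(.08)
        f=arm.current_wrist_force()[2]
        if f-f0>4: break
    print('contact k',round(k,4),'f0',round(f0,1),'f',round(f,1),np.round(arm.current_tool_pos(),4))
    arm.grip(rel); arm.hold(.2)
    arm.line_to([x,y,z+.04],rate=.06); arm.line_to([x,y,UP],rate=.18)
    print('t',arm.current_time_s())
E
python3 - <<'E'
from rob import *
pick(.5958,-.2470,90,.028)
snap('scene','s1')
E
```

```text
grip 0.029 pos [ 0.5958 -0.247   0.1912] F [-2.   1.4  5.3]
lifted 0.0287 F [ 0.2  0.5 -0.3] t 8.1167
```

View pics/s1.png

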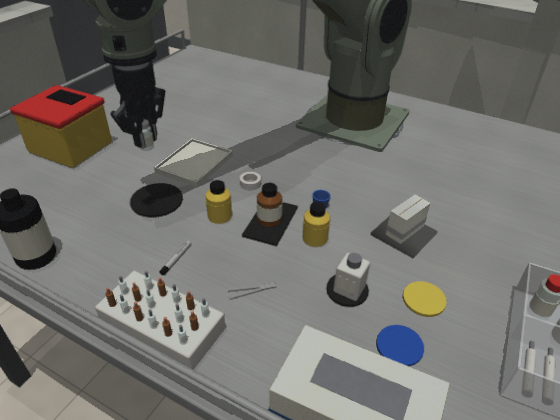

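The vial is gripped and hangs upright at (147,137). The wide mat at (157,200) is now empty.

Run:
```python
from rob import *
place(*mats['tray'],90,.028,.055)
pick(.5285,.0135,90,.043)
snap('top','t2');snap('scene','s2')
```

```text
contact k -0.0005 f0 -0.3 f 18.5 [ 0.4275 -0.2678  0.1911]
t 14.6833
grip 0.0526 pos [0.5285 0.0135 0.2066] F [-2.6 -0.2 13.4]
lifted 0.0528 F [-0.1  0.5 -1.3] t 19.5417
```

View pics/s2.png

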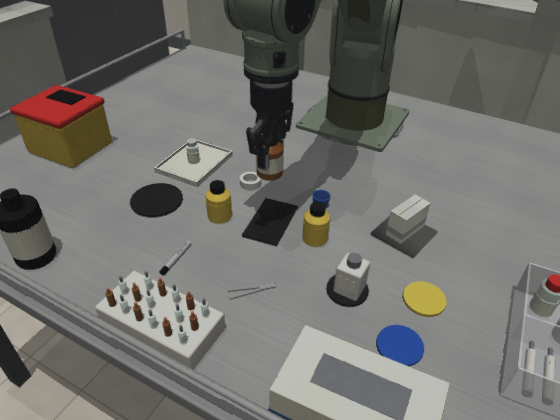

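The vial stands upright in the tray at (193,150), and the amber bottle is held upright. Next I'll place the amber bottle on the wide mat and pick the carton.

```bash
python3 - <<'E'
from rob import *
place(*mats['wide'],90,.043,.078)
pick(.4160,.2815,160.8,.036)
snap('top','t3');snap('scene','s3')
E
python3 - <<'E'
from meas3 import *
things('pics/t3.npz',['amber cap','vial cap'],{'amber cap':(594,-250),'vial cap':(427,-268)})
mats('pics/t3.npz',dict(sqm=(165,272),obl=(297,235)),52)
E
```

```text
contact k 0.0002 f0 -2.3 f 6.4 [ 0.5943 -0.2503  0.2067]
t 25.95
grip 0.0392 pos [0.416  0.2815 0.1992] F [-0.9  0.   6.8]
lifted 0.0396 F [-0.4 -0.4 -1.2] t 31.675
pics/t3.npz amber cap [[593.5, -251.5], [28.5, 33.7], 6.6] [ 591.4 -251.7] 17.9 zmed 0.0946 
pics/t3.npz vial cap [[427.7, -267.5], [21.5, 24.8], 5.5] [ 426.7 -268. ] 13.4 zmed 0.0664 
pics/t3.npz sqm [[439.6, 270.9], [101.8, 59.2], 74.2] [(59, 18, 165.6), (102, 32, 76.2)]
pics/t3.npz obl [[524.5, 11.4], [133.8, 77.6], 8.4] [(78, 29, 99.5), (134, 49, 8.6), (78, 30, 98.2), (134, 50, 8.4)]
```

View pics/t3.png

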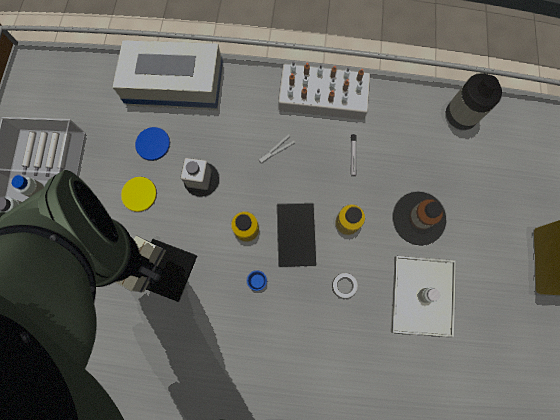

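View pics/s3.png

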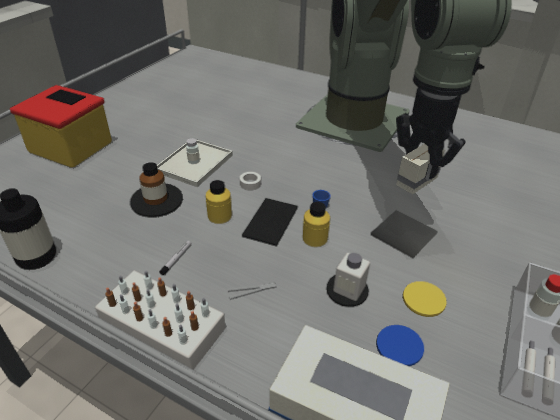

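The amber bottle stands on the wide mat (top view 427,212), the vial is in the tray, and the carton is held level. My 2×2 opening shifts masks by about 1 px; I'm correcting for that, 0.6 mm here.

```bash
python3 - <<'E'
from rob import *
place(.5273,.0155,188.3,.036,.062)
pick(.6247,.2397,88.7,.040)
snap('top','t4');snap('scene','s4')
E
python3 - <<'E'
from meas3 import *
things('pics/t4.npz',['carton top'],{'carton top':(527,15)})
E
```

```text
contact k 0.0002 f0 -2.1 f 2.8 [0.5273 0.0155 0.1993]
t 38.2083
grip 0.0474 pos [0.6248 0.2397 0.2034] F [-0.8  0.5  5.8]
lifted 0.0474 F [-0.1 -0.7 -1.7] t 43.375
pics/t4.npz carton top [[526.5, 15.9], [84.5, 39.6], 6.6] [526.5  16.1] 46.5 zmed 0.0727 [(40, 16, 96.6), (84, 33, 8.4), (40, 16, 96.7), (84, 33, 8.9)]
```

View pics/t4.png

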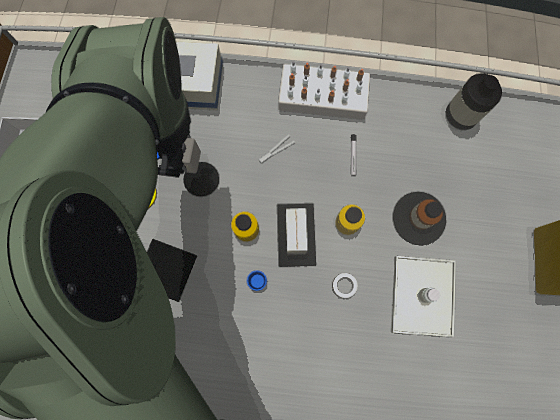

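View pics/s4.png

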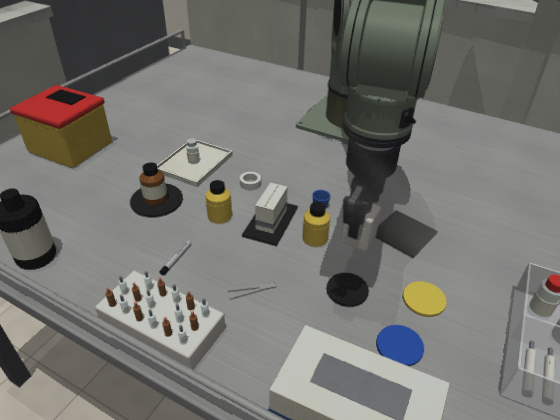

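The carton is on the oblong mat, lengthwise (8.4–8.9° against 8.3°, within about 1–2 mm of centre). Now the square bottle to its mat, then pick the vial and measure the emptied small mat.

```bash
python3 - <<'E'
from rob import *
place(.4195,.2815,76.8,.040,.075)
pick(*mats['tray'],90,.028)
snap('top','t5');snap('scene','s5')
E
python3 - <<'E'
from meas3 import *
things('pics/t5.npz',['sq body top','sq cap'],{'sq body top':(420,281),'sq cap':(420,281)})
v=View('pics/t5.npz');m=(v.p.max(2)<52).astype(np.uint8);m[:,:150]=0;m[:150]=0;m[205:]=0;m[:,225:]=0
c=max(cv2.findContours(m,0,1)[0],key=cv2.contourArea);print(cv2.minEnclosingCircle((v.onplane(c[:,0],.008)[:,:2]*1000).astype(np.float32)))
E
```

```text
contact k 0.0002 f0 -1.1 f 4.1 [0.4195 0.2815 0.2033]
t 49.625
grip 0.0284 pos [ 0.4275 -0.2678  0.1913] F [-0.5  1.   6.4]
lifted 0.0284 F [ 0.1 -0.2 -0.3] t 55.5333
pics/t5.npz sq body top [[419.2, 278.9], [49.2, 47.0], 77.1] [419.5 279.5] 30.4 zmed 0.072 [(47, 18, 165.1), (49, 19, 78.0), (47, 14, 168.5), (49, 19, 76.7)]
pics/t5.npz sq cap [[419.0, 279.9], [23.2, 24.1], 7.3] [418. 280.] 13.6 zmed 0.0882 
((624.9180908203125, 235.1632537841797), 39.8643798828125)
```

View pics/t5.png

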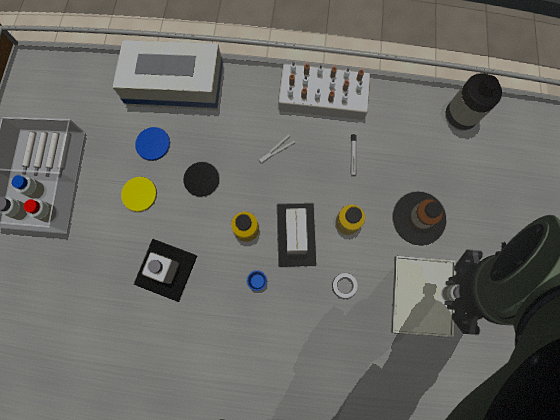

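View pics/s5.png

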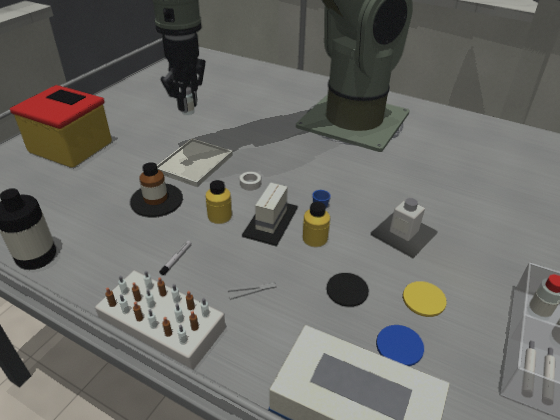

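The square bottle is centred on its mat in the top view at (160,266). The black small mat at (201,179) is empty, between the blue and yellow discs, and measures (625,235). The vial goes there, then wrist views for a final check.

```bash
python3 - <<'E'
from rob import *
place(.6253,.2360,90,.028,.055)
arm.move_ptp([.50,.20,.42],[180,0,90]); arm.hold(.2); snap('wrist','wC')
arm.move_ptp([.50,-.28,.40],[180,0,90]); arm.hold(.2); snap('wrist','wD'); snap('top','t6'); snap('scene','s6'); print(arm.current_time_s())
E
python3 - <<'E'
from meas3 import *
at={'amber cap':(594,-250),'vial cap':(625,236),'carton top':(527,15),'sq body top':(420,281),'sq cap':(420,281)}
for n in ('wC','wD','t6','s6'):
  f=f'pics/{n}.npz'
  for k in at:
    try: things(f,[k],at)
    except Exception as e: print(n,k,'-')
E
python3 -c "
import cv2,numpy as np
a=[cv2.imread(f'pics/{n}.png') for n in('wC','wD')]
cv2.imwrite('pics/wCD.png',cv2.resize(np.hstack(a),(800,300)))"
```

```text
contact k 0.0002 f0 -1.1 f 3.9 [0.6254 0.236  0.1913]
t 63.0417
66.0667
wC amber cap -
pics/wC.npz vial cap [[623.9, 235.4], [23.4, 26.7], 65.4] [624.2 236. ] 13.5 zmed 0.0673 
pics/wC.npz carton top [[526.1, 20.3], [83.9, 46.2], 8.4] [526.3  19.5] 46.5 zmed 0.0733 [(46, 27, 99.0), (84, 58, 8.5), (46, 27, 98.8), (84, 62, 8.5)]
pics/wC.npz sq body top [[421.3, 281.7], [47.8, 48.5], 77.2] [421.2 282.2] 31.9 zmed 0.0732 [(49, 48, 167.0), (48, 44, 76.6), (49, 47, 166.5), (48, 44, 77.3)]
pics/wC.npz sq cap [[420.9, 281.7], [24.9, 26.4], 89.7] [420.7 281.8] 13.4 zmed 0.0896 
pics/wD.npz amber cap [[593.0, -251.0], [33.6, 31.4], 0.3] [ 592.8 -250.8] 17.3 zmed 0.0953 
wD vial cap -
wD carton top -
wD sq body top -
wD sq cap -
pics/t6.npz amber cap [[593.5, -251.6], [28.5, 33.6], 6.6] [ 592.2 -251.8] 17.5 zmed 0.0947 
pics/t6.npz vial cap [[622.9, 233.0], [24.2, 22.9], 9.3] [623.3 232.8] 12.9 zmed 0.0661 
pics/t6.npz carton top [[526.5, 15.9], [84.5, 39.6], 6.6] [526.8  16.7] 45.9 zmed 0.0728 [(40, 16, 96.6), (84, 33, 8.4), (40, 16, 96.7), (84, 33, 8.9)]
pics/t6.npz sq body top [[419.1, 278.5], [49.8, 47.1], 77.5] [418.7 279.6] 31.0 zmed 0.0721 [(47, 18, 164.7), (50, 19, 77.3), (47, 14, 168.5), (50, 19, 76.4)]
pics/t6.npz sq cap [[419.0, 279.9], [23.6, 23.7], 9.7] [419.  279.9] 13.4 zmed 0.0881 
pics/s6.npz amber cap [[598.7, -246.9], [43.2, 30.0], 40.3] [ 598.6 -246.5] 21.8 zmed 0.0946 
pics/s6.npz vial cap [[630.0, 237.2], [28.2, 21.5], 22.6] [629.7 238. ] 14.8 zmed 0.0666 
pics/s6.npz carton top [[531.4, 21.3], [94.2, 42.9], 8.2] [531.4  21.4] 49.0 zmed 0.073 [(43, 14, 99.4), (94, 21, 8.0), (43, 15, 101.2), (94, 22, 9.1)]
pics/s6.npz sq body top [[427.2, 284.0], [48.5, 54.0], 77.4] [427.5 284.6] 32.7 zmed 0.0727 [(54, 11, 169.8), (49, 13, 75.2), (54, 12, 166.3)]
pics/s6.npz sq cap [[424.3, 284.4], [31.3, 24.1], 16.8] [424.6 283.5] 16.0 zmed 0.089
```

View pics/wCD.png

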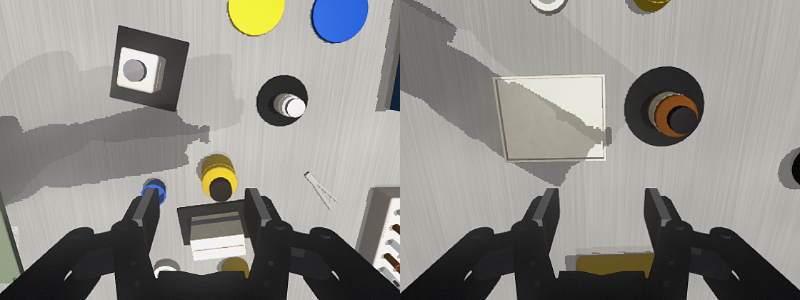

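View pics/s6.png

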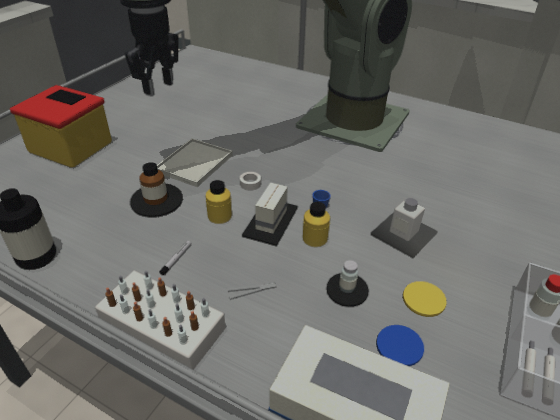

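All four stand upright on their own mats, within about 3 mm of centre in each camera's own frame. The tray is empty and the gripper is clear, so I'm handing in.

```bash
python3 -c "
from workcell import arm
arm.finish_job(); print('done')"
```

```text
the job is handed in; nothing more can be done
done
```

The job is done and handed in at about 66 s of the 141 s allowed. I parked the vial in the tray. Then the round bottle went to the wide mat, the carton to the oblong mat, the square bottle to the square mat, and the vial to the small black mat.

**Last checks:**
- **Position:** in the top and wrist views, all four stand upright within about 3 mm of their mats' centres.
- **Carton:** its length lies along the oblong mat, at about 8.5° against the mat's 8.3°.
- **Tray:** it is empty, and the gripper touches nothing.
- **Set-downs:** each one was by contact, about 5–9 N, except the vial on the tray, where the reading rose to about 19 N.

**Disagreements:**
- **Scene camera:** its absolute positions sit 4–7 mm off the other two views for objects and mats alike, so I used it only for appearance and relative checks.
- **Carton in the wrist view:** the last wrist view put it about 3 mm farther in y, but that outline took in part of the carton's side.

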